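Hang the cigar mould on the sprung lift hook

TASK

Set the cigar mould that has the handle squarely back against the wooden stop strip, then pull the sprung hook down by its dish and run it along the rail until its tongue is under the handle. Let the hook up gently, without letting it snap, so that it ends fully up with the mould hanging level on it. Leave the other things where they are.

Things in the scene. Friction and masses are not known exactly. Their poses are not given: they have to be found in the camera images.
- frame: fixed frame of the lift. Origin: on the table under the line that the hook's tongue runs along. Its x axis points away from the robot (turned by up to 0.12 rad), y along the rail. Wooden stop strip along y: its face towards the robot is at x = +70 mm, 26 mm high, from y = -250 to +250 mm. Rail (at x = +150 mm, 295 to 325 mm above the table) between posts at y = -310 and +310 mm; the trolley reaches up to 340 mm; nothing of the lift but the hook stands over x below +70 mm
- trolley (a joint): place of the trolley along the rail, 0 to 0.38 m, growing to the frame's +y; the tongue's middle is at frame y = value - 0.20 m. It rolls freely but for 1.5 N of friction and stays where it is left. It carries a vertical guide column at frame x = +150 mm, down to 85 mm above the table, on which the hook slides
- hook (a joint): how far the hook is pulled down: 0 fully up, 0.13 m fully down. A spring pulls it up with about 10 N at 0 and 16 N at 0.13 (damped, 15 N per m/s), enough to lift the mould to the top
- tongue (a point): middle of the upper face of the hook's tongue, a horizontal steel plate 36 mm wide (x) and 6 mm thick, 180 mm above the table when the hook is up. Axes as the frame's. At its -y end a lip turns up, top 14 mm above the tongue's face, outside at y = -24 mm, inside at y = -18 mm; at y = +18 mm is the flat vertical shank (8 mm thick, 36 mm wide) that goes up to the dish. So the hook opens upward and its tongue points to -y; the handle's bar belongs between lip and shank
- dish (a point): middle of the inner floor of the shallow square steel dish on the hook, 68 mm above the tongue's face and 50 mm to its +y; open on top, 56 x 56 mm inside, rim 16 mm above the floor and 4 mm thick. An arm 24 mm wide joins it on the +x side to the slide on the guide column. Fingertips set in the dish can press the hook down and, against the rim or by friction, move the trolley along
- mould: wooden cigar mould, 140 mm (its x) x 180 mm (its y) x 35 mm high, 0.4 to 0.6 kg, with a row of dark cigar holes on its two x faces and a steel bow handle on top. Origin: centre of its underside. It lies loose on the table between the robot and the stop strip, its +x face towards the strip, turned by up to 0.2 rad from it, 35 to 75 mm short of it. Against the strip its origin is at frame x = 0
- handle_bar (a point): middle of the handle's level bar, 93 mm above the mould's underside, over its centre. The handle is 8 mm round steel; the bar runs along the mould's x, 64 mm clear between its two upright legs, with 54 mm clear height below it over the mould's top
- spare_mould: second wooden cigar mould half, 140 x 180 x 35 mm, with open grooves on top and no handle; bystander. Origin: centre of its underside
- jar: glass jar, 100 mm across, 150 mm tall; bystander. Origin: centre of its underside
- mug: white mug, 76 mm across, 85 mm tall, handle to its +y; bystander. Origin: centre of its underside
- matchbox: cardboard box 75 x 50 x 22 mm; bystander. Origin: centre of its underside
- scissors: scissors with orange handles, about 190 mm long, 10 mm high; bystander. Origin: near the pivot, at its underside
Things that resemble listed ones, but are neither listed nor needed, are in the scene too. There is more than one size of the mould; the one meant has the size given above.

How it is judged:
On the way, in this order (a step that is already met when the one before it is completed fails the run):
1. the mould lies on the table square against the stop strip (within 8 mm and 0.08 rad) (x of mould in the frame of frame above -0.008 m and angle between the x axis of mould and the x axis of frame, either way round below 0.08 rad and height (world z) of mould below 0.006 m), for 0.2 s.
2. the hook is pulled down and its tongue is under the handle's bar, the mould still on the table (value of joint hook above 0.095 m and y of handle_bar in the frame of tongue between -0.018 and 0.018 m and x of handle_bar in the frame of tongue between -0.025 and 0.025 m and height (world z) of mould below 0.01 m), for 0.1 s.
At the end, for the whole second after the job is handed in: The hook is fully up (within 12 mm), the handle's bar lies on the tongue between lip and shank, and the mould hangs from it more than 70 mm above the table, level within 0.15 rad and slower than 0.05 m/s (value of joint hook below 0.012 m and y of handle_bar in the frame of tongue between -0.02 and 0.02 m and x of handle_bar in the frame of tongue between -0.025 and 0.025 m and z of handle_bar in the frame of tongue between 0 and 0.012 m and angle between mould's own z axis and vertical below 0.15 rad and height (world z) of mould above 0.07 m and linear speed of mould below 0.05 m/s); the robot touches nothing.
It fails at once if the hook snaps up (faster than 0.4 m/s) (velocity of joint hook below -0.4 m/s).
It fails at once if a bystander is moved by more than 30 mm (distance of any of spare_mould, jar, mug, matchbox, scissors from where it was at the start of the episode above 0.03 m).
It also fails if it takes over 64 s, if anything falls off the work surface, if the arm or the gripper's body presses on something with over 40 N, if the wrist force passes 120 N, or if a joint passes its speed limit or range.

ROBOT

A 6-joint arm with a two-finger parallel gripper is mounted at the origin on the work surface. World frame = base frame: x ahead of the robot, y to its left, z up, the work surface at z = 0. Lengths are in m, angles in rad, forces in N, time in s.
With the tool pointing down it reaches from about 0.375 to 0.9 m from the base axis. Payload 3.1 kg.
Tool frame: the origin (TCP) lies midway between the tips of the shut fingers; the grasp point (between the pads) lies 19 mm behind it (grip_depth is the distance from the TCP to the grasp point, in m); y points along the fingers, z is the direction in which the jaws open and shut, and the axes are right-handed (so a half turn about y gives the same grasp; the last joint's range is limited). The gripper opens to 85 mm and grips with 20 to 120 N. Pads are 22 mm wide; open, the fingers measure 114 mm over their backs; the gripper's body (76 mm by 85 mm) begins 54 mm behind the grasp point. The pads swing forward as they close: fully open they stand 13 mm farther back than shut.
Start: joints at [1.02, 0.527, 1.433, -0, 1.181, -0.178], TCP at [0.228, 0.582, 0.231] pointing down, gripper open.
Joint ranges: [-3.08, 3.08], [-0.75, 2.2], [0.22, 2.44], [-1.43, 4.57], [0, 2.65], [-2.85, 2.85]. Speed limits (rad/s): [2.79, 2.79, 3.14, 3.14, 3.14, 3.14].

INTERFACE

Orientations are given as a unit quaternion [x, y, z, w].
In Python, from station import sense, snapshot, camera_model, sign_off, grip_depth gives the robot as it stands.
- The arm moves only by the tool play_rows, never from a script. Its argument "deltas" is a list of rows, each a list of 6 numbers: the shift along the tool's x, y, z in m, then the turn, a rotation vector about the tool's x, y, z in rad. A call has 1 to 12 rows; each row is the pose to reach, as a shift and turn from the pose commanded when the call began, along the tool's axes at that moment; what a row does not reach only later rows make up. A row lasts 1/10 s, in which the tool goes at most 50 mm and 8.59 degrees, less where a joint would pass 70% of its speed; a pose out of reach is approached as far as the arm can. A call with a gripper value outside its range is refused whole. "gripper" is the finger opening in m, from 0 to 0.0854, set as the call begins (left out, the last holds). The fingers move at their own pace and stop on an object; "force" is the grip in N (left out, the last holds). Time passes only in rows, so rows that repeat a pose let the fingers close. It gives the time, the measured TCP pose, the force and the opening at its end, in the units of the state.
- sense(): the state, without advancing time (a new reading comes with each control period).
- snapshot(name): name is "side" or "top" or "wrist"; returns the picture (384x512x3 uint8, red, green, blue); there is no depth.
- camera_model(name): a dict with "fx", "fy", "cx", "cy" (pixels), "distortion" ([k1, k2, p1, p2, k3] as OpenCV has them; the pictures are not rectified), "camera_from_world" (4x4, takes a point from world to camera coordinates). Camera axes: x right, y up, looking along -z (the intrinsics and any distortion apply to the point x, -y, -z); pixel columns grow to the right and rows downward; lengths in m; the calibration is good to about 2 mm. A picture is of the moment at which its call begins: read the wrist's pose just before it. camera_model takes no time and is no camera call; for the wrist camera it gives the pose at the moment of the call.
- sign_off(): hands the job in, once; it reports no verdict.
The state is a dict: "t": time; "q": joint angles; "qd": joint speeds; "tau": joint torques, N m; "tcp_pos": TCP position; "tool_rot": TCP orientation; "force": force on the tool from outside, world axes, zero at the start; "ft_torque": the same for the moment, N m; "finger_gap": opening from 0.0 (shut) to 1.0 (fully open).
Only numpy, scipy, OpenCV 4.12 (cv2) and the standard library are available. Lean on these libraries where they do the work, as an engineer would, in place of code of your own. Each camera call takes 0.05 s, during which the arm holds its last target.

## Working session

There is one attempt and no reset: what is moved stays moved. The work goes in short steps, Python scripts to look and compute and a tool call to move; the robot and the scene stay as the last step left them, time stands still between calls to the robot, and variables do not carry over. Pictures are saved under pics/ and viewed, and the job is handed in when it is done.

Besides the shell and the picture viewer there is one more tool, called after "Request:" as name([rows], argument=value, ...), one row to a line, values as JSON. play_rows: Moves the arm, as the interface text tells. Its arguments: {"type":"object","properties":{"deltas":{"type":"array"},"gripper":{"type":"number"},"force":{"type":"number"}},"required":["deltas"]}

```bash
mkdir -p pics; ls; python3 - <<'E'
from station import *
import cv2
s=sense(); print(s); print(grip_depth)
for n in ("side","top","wrist"):
    cv2.imwrite(f"pics/{n}0.png",snapshot(n)[:,:,::-1]); print(n,camera_model(n))
E
```

```text
pics
{'t': 0.0, 'q': array([ 1.01950081e+00,  5.28464438e-01,  1.43393021e+00, -1.14022338e-05,
        1.18141896e+00, -1.78518574e-01]), 'qd': array([-0.00104453, -0.00048306, -0.00097012,  0.00191582, -0.00123326,
       -0.00233388]), 'tau': array([-4.40815038e-04, -4.42350376e+01, -1.78019732e+01, -2.83619374e-04,
        8.39089626e-03, -1.10976777e-05]), 'tcp_pos': array([0.22722079, 0.58144183, 0.23032583]), 'tool_rot': array([ 0.69559433, -0.13130991,  0.13075644, -0.69412462]), 'force': array([-0.36711666,  0.86523395, -0.38384625]), 'ft_torque': array([-0.00016105,  0.04545428,  0.01643416]), 'finger_gap': 0.9991362936466868}
0.0187
side {'fx': 395.43764029390735, 'fy': 395.43764029390735, 'cx': 261.47952927718273, 'cy': 193.80208101750813, 'distortion': array([-0.00124439,  0.        ,  0.        ,  0.        ,  0.        ]), 'camera_from_world': array([[ 0.79582243, -0.60552744,  0.00178246, -0.33528525],
       [ 0.41270788,  0.54455612,  0.73015809, -0.30927018],
       [-0.44310141, -0.58034055,  0.68327592, -1.05247164],
       [ 0.        ,  0.        ,  0.        ,
[... 435 characters left out ...]
990201e-03,  9.87221282e-01,
        -1.12447907e+00],
       [ 0.00000000e+00,  0.00000000e+00,  0.00000000e+00,
         1.00000000e+00]])}
wrist {'fx': 294.3573193955604, 'fy': 294.3573193955604, 'cx': 258.45245741384963, 'cy': 181.5980143979745, 'distortion': array([-0.04633281,  0.        ,  0.        ,  0.        ,  0.        ]), 'camera_from_world': array([[ 3.64333769e-01,  9.31268010e-01, -8.93530125e-04,
        -6.23560494e-01],
       [-8.99338595e-01,  3.51592824e-01, -2.59947259e-01,
         3.27926476e-02],
       [-2.41766407e-01,  9.55111506e-02,  9.65622403e-01,
        -3.78031609e-01],
       [ 0.00000000e+00,  0.00000000e+00,  0.00000000e+00,
         1.00000000e+00]])}
```

View pics/side0.png

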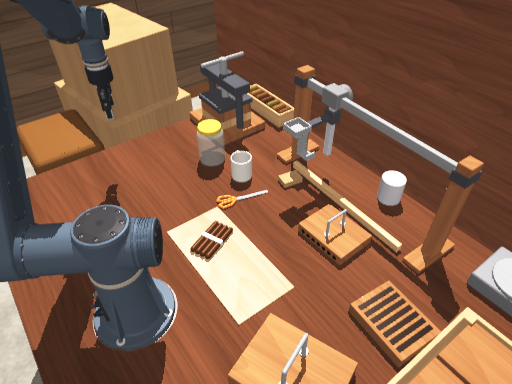

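View pics/top0.png

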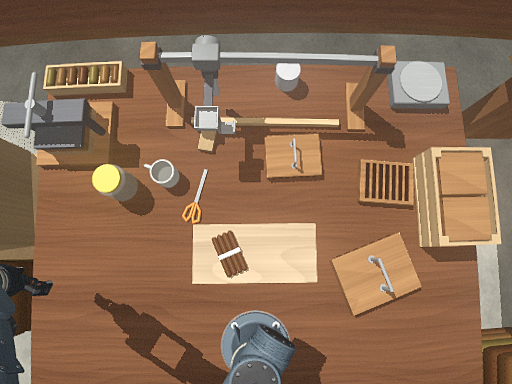

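View pics/wrist0.png

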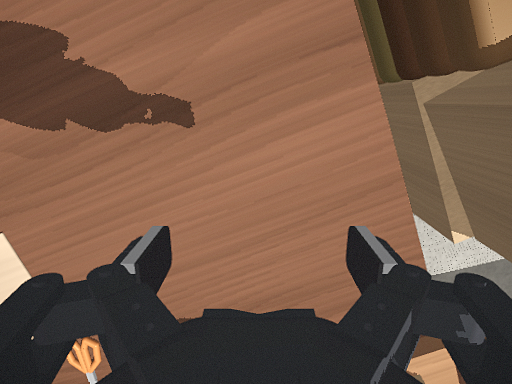

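```bash
python3 - <<'E'
import cv2
a=cv2.imread('pics/top0.png')[30:200,130:400]; cv2.imwrite('pics/top0z.png',cv2.resize(a,None,fx=2.9,fy=2.9,interpolation=cv2.INTER_CUBIC))
a=cv2.imread('pics/side0.png')[60:280,190:490]; cv2.imwrite('pics/side0z.png',cv2.resize(a,None,fx=2.6,fy=2.6,interpolation=cv2.INTER_CUBIC))
E
```

```text
(no output)
```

View pics/top0z.png

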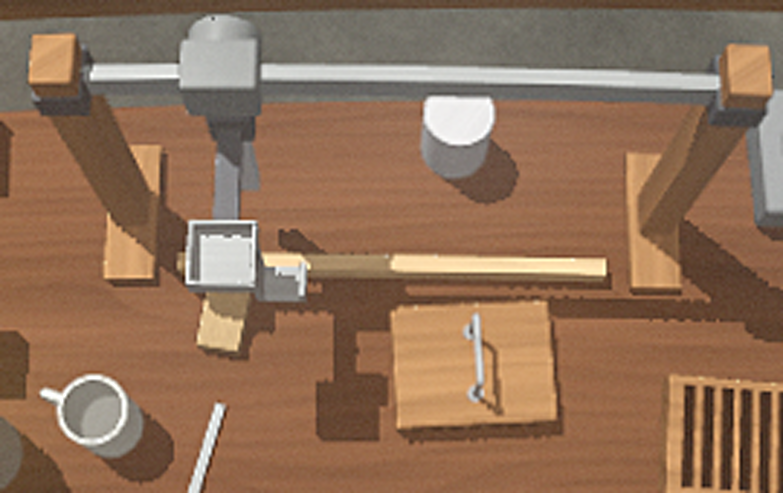

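View pics/side0z.png

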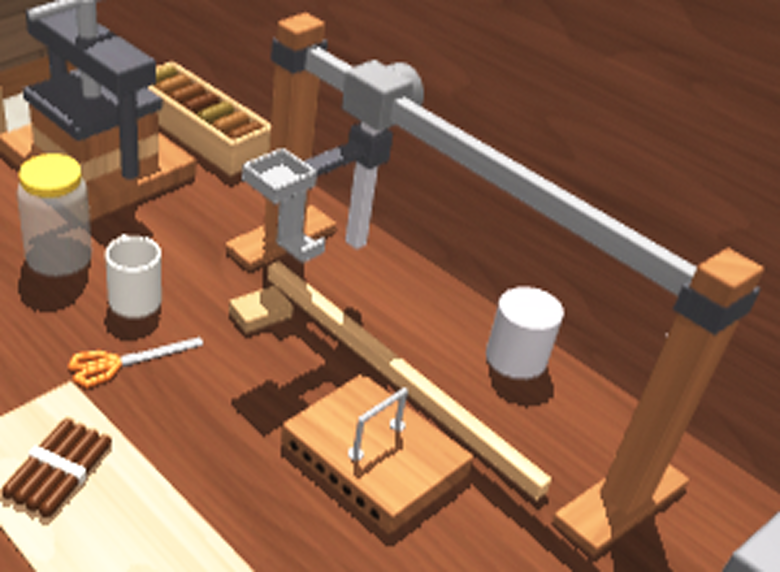

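```bash
python3 - <<'E'
import cv2
def crop(n,x0,y0,w,h,s,o):
    a=cv2.imread(f'pics/{n}0.png')[y0:y0+h,x0:x0+w]; cv2.imwrite(f'pics/{o}.png',cv2.resize(a,None,fx=s,fy=s,interpolation=cv2.INTER_CUBIC))
crop('top',255,105,100,80,8,'t_a')
crop('top',165,90,100,75,8,'t_b')
crop('side',290,170,120,95,6.5,'s_a')
crop('side',270,60,110,120,5,'s_b')
E
```

```text
(no output)
```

View pics/t_a.png

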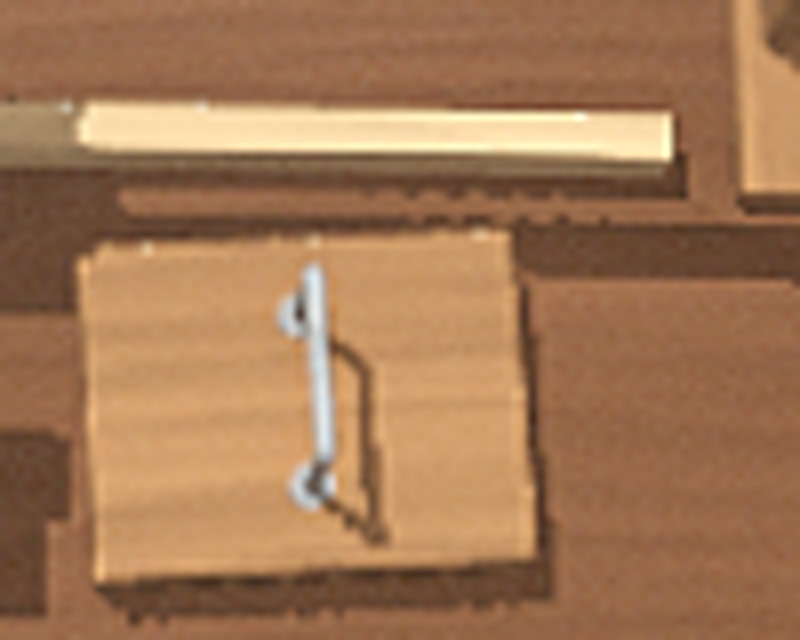

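View pics/t_b.png

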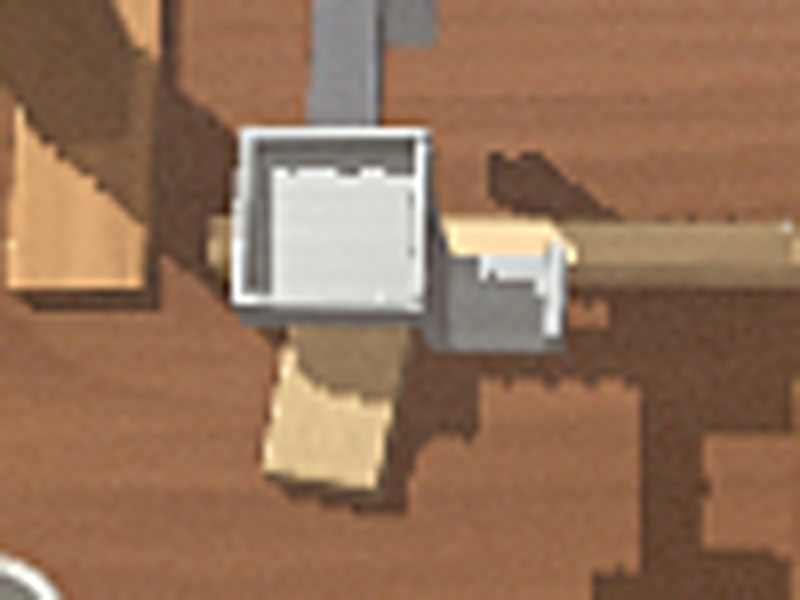

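View pics/s_a.png

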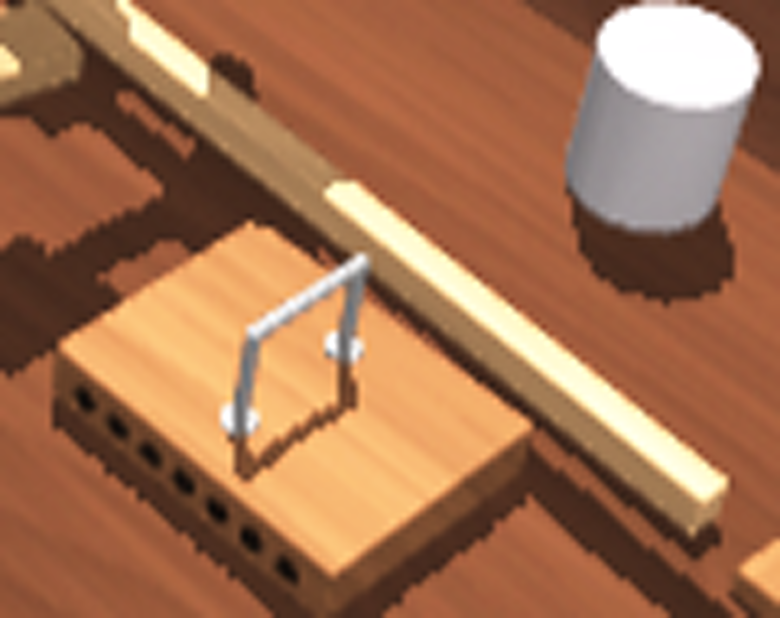

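View pics/s_b.png

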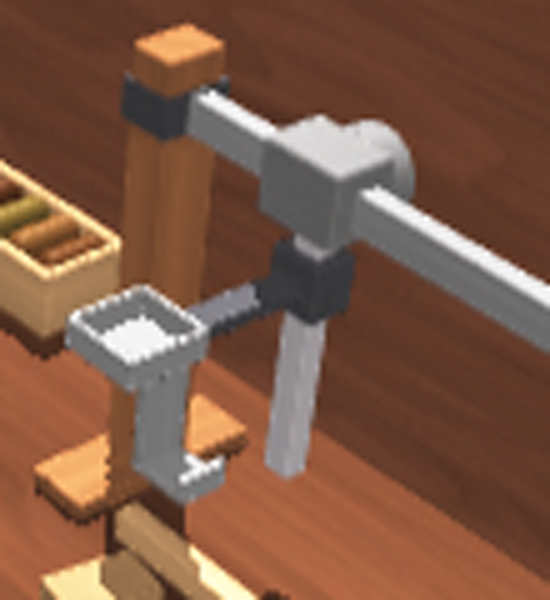

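```bash
cat > h.py <<'E'
import numpy as np, cv2
from scipy.optimize import least_squares
from station import *
def proj(n,P,cm=None):
    cm=cm or camera_model(n); P=np.atleast_2d(P); T=cm['camera_from_world']
    c=P@T[:3,:3].T+T[:3,3]; c=c*[1,-1,-1]
    K=np.array([[cm['fx'],0,cm['cx']],[0,cm['fy'],cm['cy']],[0,0,1]])
    return cv2.projectPoints(c,np.zeros(3),np.zeros(3),K,cm['distortion'])[0][:,0]
def tf(p,P):
    x,y,t=p; P=np.atleast_2d(P).astype(float); c,s=np.cos(t),np.sin(t)
    return np.c_[x+c*P[:,0]-s*P[:,1], y+s*P[:,0]+c*P[:,1], P[:,2]]
def px(lst,x0,y0,s): return [((u+.5)/s-.5+x0,(v+.5)/s-.5+y0) for u,v in lst]
def fit(obs,p0):
    # obs: list of (cam, localpt, pixel)
    cms={n:camera_model(n) for n,_,_ in obs}
    def f(p): return np.concatenate([(proj(n,tf(p,P),cms[n])-uv).ravel() for n,P,uv in obs])
    r=least_squares(f,p0,loss='soft_l1'); return r.x, f(r.x).reshape(-1,2)
E
python3 - <<'E'
from h import *
np.set_printoptions(precision=4,suppress=True)
C=[(.07,.09,.035),(.07,-.09,.035),(-.07,-.09,.035),(-.07,.09,.035)]
t=px([(80,252),(511,232),(538,557),(97,582)],255,105,8); s=px([(255,222),(530,432),(335,578),(60,348)],290,170,6.5)
ob=[('top',a,b) for a,b in zip(C,t)]+[('side',a,b) for a,b in zip(C,s)]
H=[(.036,0,.097),(-.036,0,.097)]
m,r=fit(ob,[.6,-.1,0]); print('mould',m); print(r)
# handle check
print(proj('top',tf(m,[(.036,0,.097),(-.036,0,.097)])),px([(315,265),(325,460)],255,105,8))
# frame
A=px([(672,162),],255,105,8)[0]; B=px([(208,263)],165,90,8)[0]
S=px([(690,520)],290,170,6.5)[0]
tq=px([(238,128),(432,128),(429,311),(231,308)],165,90,8)
sq=px([(70,318),(135,285),(208,325),(140,365)],270,60,5)
# joint fit frame + trolley v ; dish rim outer corners, z=.264, dish centre y= v-.2+.05, x=0
D=[(.032,.032,.264),(.032,-.032,.264),(-.032,-.032,.264),(-.032,.032,.264)]
cms={n:camera_model(n) for n in('top','side')}
def f(q,w=1):
    p=q[:3]; dy=q[3]-.15
    DD=[(a,b+dy,c) for a,b,c in D]
    o=[proj('top',tf(p,[(.07,-.25,.026)]),cms['top'])-A, proj('top',tf(p,[(.07,.25,.026)]),cms['top'])-B,
       proj('side',tf(p,[(.07,-.25,.026)]),cms['side'])-S, proj('top',tf(p,DD),cms['top'])-tq,
       proj('side',tf(p,[DD[3],DD[0],DD[1],DD[2]]),cms['side'])-sq]
    return np.concatenate(o).ravel()
r=least_squares(f,[.6,0,0,.2],loss='soft_l1'); print('frame',r.x); print(f(r.x).reshape(-1,2))
F=r.x[:3]; d=m[:2]-F[:2]; c,s_=np.cos(F[2]),np.sin(F[2]); print('mould in frame',c*d[0]+s_*d[1],-s_*d[0]+c*d[1],m[2]-F[2])
mb=px([(295,345),(393,405),(378,488),(265,470)],165,90,8);print(mb)
E
```

```text
mould [ 0.6038 -0.1326  0.0374]
[[ 0.1033  0.1694]
 [ 0.4309  0.1543]
 [ 0.5531  0.8455]
 [ 0.338   0.4508]
 [ 0.2241 -1.1679]
 [ 1.2394 -1.4032]
 [-0.0608 -0.4343]
 [-0.7917 -0.7277]]
[[294.4313 139.1999]
 [296.0515 161.6048]] [(293.9375, 137.6875), (295.1875, 162.0625)]
frame [ 0.6473 -0.038  -0.0375  0.3093]
[[ 0.2553  0.8423]
 [-0.2352 -0.1801]
 [ 1.1176 -3.4003]
 [ 0.8705  0.167 ]
 [ 0.1805  0.5087]
 [-0.5337  0.2312]
 [ 0.3472  0.2011]
 [-0.6774 -1.1211]
 [ 2.2364 -0.8367]
 [ 0.6708  0.2831]
 [-1.8565 -0.9953]]
mould in frame -0.03995547031966784 -0.09618477876907937 0.07496627008775816
[(201.4375, 132.6875), (213.6875, 140.1875), (211.8125, 150.5625), (197.6875, 148.3125)]
```

```bash
cat >> h.py <<'E'
from scipy.spatial.transform import Rotation as R
np.set_printoptions(precision=4,suppress=True)
F0=np.array([.6473,-.038,-.0375])
def toolR(yaw,tilt=0):
    # tool y down, tool z (jaws) along frame +y rotated by yaw; tilt>0: body leans to -x (tips forward)
    yv=np.array([np.sin(tilt),0,-np.cos(tilt)]); zv=np.array([0,1.,0]); xv=np.cross(yv,zv)
    return R.from_euler('z',yaw)*R.from_matrix(np.c_[xv,yv,zv])
def plan(pos,Rt,n=None,base=None,vmax=.045,start=None):
    s=sense(); p0=s['tcp_pos'] if base is None else base[0]; R0=R.from_quat(s['tool_rot']) if base is None else base[1]
    d=R0.inv().apply(np.array(pos)-p0); rv=(R0.inv()*Rt).as_rotvec()
    m=max(np.linalg.norm(d)/vmax,np.linalg.norm(rv)/np.radians(8)); n=n or int(np.ceil(m))
    print('n',n,'need',m,'full',np.r_[d,rv].round(4).tolist())
    print([np.r_[(d*k/n).round(3),(rv*k/n).round(3)].tolist() for k in range(1,n+1)])
E
python3 - <<'E'
from h import *
s=sense(); M=R.from_quat(s['tool_rot']).as_matrix(); print(M)
T=camera_model('wrist')['camera_from_world']; cp=-T[:3,:3].T@T[:3,3]; print('cam',cp, M.T@(cp-s['tcp_pos']))
for y in (F0[2],F0[2]+np.pi): print((R.from_quat(s['tool_rot']).inv()*toolR(y)).as_rotvec())
E
```

```text
[[ 0.9313 -0.0009  0.3642]
 [-0.3642 -0.0014  0.9313]
 [-0.0003 -1.     -0.0016]]
cam [0.1653 0.6053 0.373 ] [-0.0664 -0.1424 -0.0008]
[ 0.0016 -0.3353 -0.0006]
[0.0009 2.8063 0.0022]
```

```bash
python3 - <<'E'
from h import *
w=tf(F0,[(-.18,-.096,.12)])[0]; print(w)
plan(w,toolR(F0[2],.35))
E
```

```text
[ 0.4638 -0.1272  0.12  ]
n 17 need 16.785886086064192 full [0.4785, 0.1113, -0.5738, 0.0602, -0.3316, -0.3473]
[[0.028, 0.007, -0.034, 0.004, -0.02, -0.02], [0.056, 0.013, -0.068, 0.007, -0.039, -0.041], [0.084, 0.02, -0.101, 0.011, -0.059, -0.061], [0.113, 0.026, -0.135, 0.014, -0.078, -0.082], [0.141, 0.033, -0.169, 0.018, -0.098, -0.102], [0.169, 0.039, -0.203, 0.021, -0.117, -0.123], [0.197, 0.046, -0.236, 0.025, -0.137, -0.143], [0.225, 0.052, -0.27, 0.028, -0.156, -0.163], [0.253, 0.059, -0.304, 0.032, -0.176, -0.184], [0.281, 0.065, -0.338, 0.035, -0.195, -0.204], [0.31, 0.072, -0.371, 0.039, -0.215, -0.225], [0.338, 0.079, -0.405, 0.043, -0.234, -0.245], [0.366, 0.085, -0.439, 0.046, -0.254, -0.266], [0.394, 0.092, -0.473, 0.05, -0.273, -0.286], [0.422, 0.098, -0.506, 0.053, -0.293, -0.306], [0.45, 0.105, -0.54, 0.057, -0.312, -0.327], [0.478, 0.111, -0.574, 0.06, -0.332, -0.347]]
```

Request:
play_rows([
  [0.028,0,-0.034,0.004,-0.02,-0.02],
  [0.056,0,-0.068,0.007,-0.039,-0.041],
  [0.084,0,-0.101,0.011,-0.059,-0.061],
  [0.113,0,-0.135,0.014,-0.078,-0.082],
  [0.141,0,-0.169,0.018,-0.098,-0.102],
  [0.169,0,-0.203,0.021,-0.117,-0.123],
  [0.197,0.01,-0.236,0.025,-0.137,-0.143],
  [0.225,0.02,-0.27,0.028,-0.156,-0.163],
  [0.253,0.03,-0.304,0.032,-0.176,-0.184],
  [0.281,0.04,-0.338,0.035,-0.195,-0.204],
  [0.31,0.05,-0.371,0.039,-0.215,-0.225],
  [0.338,0.06,-0.405,0.043,-0.234,-0.245],
], gripper=0.085)

```text
t: 1.35
tcp_pos: [0.3955, 0.0801, 0.1713]
tool_rot: [0.701, 0.04, 0.136, -0.699]
force: [0.0, 1.6, -0.2]
finger_gap: 0.997
```

```bash
python3 - <<'E'
from h import *
plan(tf(F0,[(-.18,-.096,.12)])[0],toolR(F0[2],.35))
E
```

```text
n 5 need 4.9830355772497 full [0.0806, 0.0708, -0.1969, 0.016, -0.0967, -0.0993]
[[0.016, 0.014, -0.039, 0.003, -0.019, -0.02], [0.032, 0.028, -0.079, 0.006, -0.039, -0.04], [0.048, 0.042, -0.118, 0.01, -0.058, -0.06], [0.064, 0.057, -0.158, 0.013, -0.077, -0.079], [0.081, 0.071, -0.197, 0.016, -0.097, -0.099]]
```

Request:
play_rows([
  [0.016,0.014,-0.039,0.003,-0.019,-0.02],
  [0.032,0.028,-0.079,0.006,-0.039,-0.04],
  [0.048,0.042,-0.118,0.01,-0.058,-0.06],
  [0.064,0.057,-0.158,0.013,-0.077,-0.079],
  [0.081,0.071,-0.197,0.016,-0.097,-0.099],
  [0.081,0.071,-0.197,0.016,-0.097,-0.099],
  [0.081,0.071,-0.197,0.016,-0.097,-0.099],
])

```text
t: 2.05
tcp_pos: [0.4661, -0.1319, 0.1193]
tool_rot: [0.7, 0.108, 0.139, -0.692]
force: [-0.0, -0.6, 0.3]
finger_gap: 0.999
```

```bash
python3 - <<'E'
from h import *
s=sense()
plan(tf(F0,[(-.17,-.096,.005)])[0],toolR(F0[2],.35))
cm=camera_model('wrist')
cv2.imwrite('pics/w1.png',snapshot('wrist')[:,:,::-1]); cv2.imwrite('pics/side1.png',snapshot('side')[:,:,::-1])
E
```

```text
n 3 need 2.547025759588971 full [-0.0322, 0.1099, 0.0051, 0.0058, -0.0059, 0.0014]
[[-0.011, 0.037, 0.002, 0.002, -0.002, 0.0], [-0.021, 0.073, 0.003, 0.004, -0.004, 0.001], [-0.032, 0.11, 0.005, 0.006, -0.006, 0.001]]
```

View pics/w1.png

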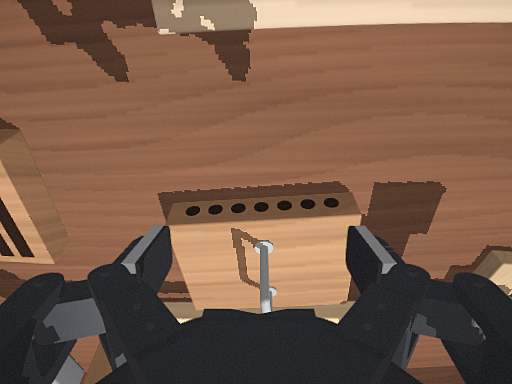

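View pics/side1.png

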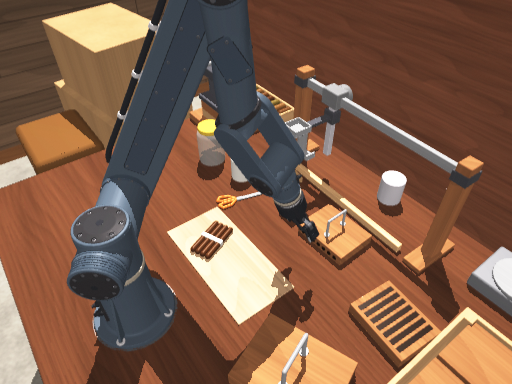

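Request:
play_rows([
  [-0.011,0.037,0.002,0.002,-0.002,0.0],
  [-0.021,0.073,0.003,0.004,-0.004,0.001],
  [-0.032,0.11,0.005,0.006,-0.006,0.001],
  [-0.032,0.11,0.005,0.006,-0.006,0.001],
])

```text
t: 2.55
tcp_pos: [0.4973, -0.1179, 0.031]
tool_rot: [0.703, 0.086, 0.112, -0.697]
force: [0.0, -0.0, 0.8]
finger_gap: 0.994
```

```bash
python3 - <<'E'
from h import *
plan(tf(F0,[(-.086,-.096,.005)])[0],toolR(F0[2],.35),n=9)
E
```

```text
n 9 need 1.4889599343313265 full [0.0513, 0.0419, -0.0103, 0.0042, 0.0007, -0.0698]
[[0.006, 0.005, -0.001, 0.0, 0.0, -0.008], [0.011, 0.009, -0.002, 0.001, 0.0, -0.016], [0.017, 0.014, -0.003, 0.001, 0.0, -0.023], [0.023, 0.019, -0.005, 0.002, 0.0, -0.031], [0.028, 0.023, -0.006, 0.002, 0.0, -0.039], [0.034, 0.028, -0.007, 0.003, 0.0, -0.047], [0.04, 0.033, -0.008, 0.003, 0.001, -0.054], [0.046, 0.037, -0.009, 0.004, 0.001, -0.062], [0.051, 0.042, -0.01, 0.004, 0.001, -0.07]]
```

```bash
python3 - <<'E'
from h import *
s=sense();print(s['q'])
print(R.from_quat(s['tool_rot']).as_matrix()[:,1])
plan(tf(F0,[(-.127,-.096,.006)])[0],toolR(F0[2],.25))
E
```

```text
[-0.5277  0.7036  2.067   0.8155  0.1747 -2.8528]
[ 0.2762 -0.0145 -0.961 ]
n 1 need 0.7469066641147631 full [0.0122, 0.0296, -0.0104, 0.0042, 0.0005, 0.0302]
[[0.012, 0.03, -0.01, 0.004, 0.0, 0.03]]
```

```bash
python3 - <<'E'
from h import *
plan(tf(F0,[(-.135,-.096,.10)])[0],toolR(F0[2],.1),n=6)
E
```

```text
n 6 need 1.5728604333605996 full [0.0305, -0.063, -0.0108, 0.0042, 0.0002, 0.1802]
[[0.005, -0.01, -0.002, 0.001, 0.0, 0.03], [0.01, -0.021, -0.004, 0.001, 0.0, 0.06], [0.015, -0.031, -0.005, 0.002, 0.0, 0.09], [0.02, -0.042, -0.007, 0.003, 0.0, 0.12], [0.025, -0.052, -0.009, 0.004, 0.0, 0.15], [0.03, -0.063, -0.011, 0.004, 0.0, 0.18]]
```

Request:
play_rows([
  [0.005,-0.01,-0.002,0.001,0.0,0.03],
  [0.01,-0.021,-0.004,0.001,0.0,0.06],
])

```text
t: 2.75
tcp_pos: [0.4987, -0.12, 0.0516]
tool_rot: [0.703, 0.067, 0.094, -0.702]
force: [0.3, 0.1, 0.4]
finger_gap: 0.996
```

```bash
python3 - <<'E'
from h import *
print(sense()['q']); print(R.from_quat(sense()['tool_rot']).as_matrix()[:,1])
plan(tf(F0,[(-.135,-.096,.10)])[0],toolR(F0[2],.1),n=6)
E
```

```text
[-0.5175  0.6525  2.017   0.3793  0.2896 -2.4042]
[ 0.2257 -0.0068 -0.9742]
n 6 need 1.1160844113770962 full [0.0211, -0.0448, -0.0084, -0.0017, -0.0008, 0.1278]
[[0.004, -0.007, -0.001, -0.0, -0.0, 0.021], [0.007, -0.015, -0.003, -0.001, -0.0, 0.043], [0.011, -0.022, -0.004, -0.001, -0.0, 0.064], [0.014, -0.03, -0.006, -0.001, -0.001, 0.085], [0.018, -0.037, -0.007, -0.001, -0.001, 0.106], [0.021, -0.045, -0.008, -0.002, -0.001, 0.128]]
```

Request:
play_rows([
  [0.004,-0.007,-0.001,0,0,0.021],
  [0.007,-0.015,-0.003,-0.001,0,0.043],
  [0.011,-0.022,-0.004,-0.001,0,0.064],
  [0.014,-0.03,-0.006,-0.001,-0.001,0.085],
  [0.018,-0.037,-0.007,-0.001,-0.001,0.106],
  [0.021,-0.045,-0.008,-0.002,-0.001,0.128],
])

```text
t: 3.35
tcp_pos: [0.5095, -0.1293, 0.1019]
tool_rot: [0.708, 0.024, 0.05, -0.704]
force: [-0.4, 0.1, -0.9]
finger_gap: 0.997
```

```bash
python3 - <<'E'
from h import *
print(sense()['q']); print(R.from_quat(sense()['tool_rot']).as_matrix())
E
```

```text
[-0.486   0.5688  1.87    0.0749  0.6091 -2.079 ]
[[ 0.9939  0.1037  0.0374]
 [-0.0369 -0.0064  0.9993]
 [ 0.1039 -0.9946 -0.0025]]
```

```bash
python3 - <<'E'
from h import *
plan(tf(F0,[(-.140,-.096,.005)])[0],toolR(F0[2],.12),n=4)
E
```

```text
n 4 need 2.156667304031981 full [-0.0158, 0.0958, 0.0006, 0.0025, 0.0004, -0.0159]
[[-0.004, 0.024, 0.0, 0.001, 0.0, -0.004], [-0.008, 0.048, 0.0, 0.001, 0.0, -0.008], [-0.012, 0.072, 0.0, 0.002, 0.0, -0.012], [-0.016, 0.096, 0.001, 0.002, 0.0, -0.016]]
```

Request:
play_rows([
  [-0.004,0.024,0.0,0.001,0.0,-0.004],
  [-0.008,0.048,0.0,0.001,0.0,-0.008],
  [-0.012,0.072,0.0,0.002,0.0,-0.012],
  [-0.016,0.096,0.001,0.002,0.0,-0.016],
  [-0.016,0.096,0.001,0.002,0.0,-0.016],
])

```text
t: 3.85
tcp_pos: [0.502, -0.1273, 0.002]
tool_rot: [-0.706, -0.028, -0.054, 0.706]
force: [0.4, -0.5, -0.0]
finger_gap: 0.996
```

```bash
python3 - <<'E'
from h import *
print(sense()['q'])
plan(tf(F0,[(-.085,-.096,.004)])[0],toolR(F0[2],.15),n=9)
E
```

```text
[-0.4958  0.7625  1.9339  0.1581  0.3467 -2.1752]
n 9 need 1.2635760197193584 full [0.0567, 0.0046, -0.0013, -0.0028, -0.0002, -0.0345]
[[0.006, 0.001, -0.0, -0.0, -0.0, -0.004], [0.013, 0.001, -0.0, -0.001, -0.0, -0.008], [0.019, 0.002, -0.0, -0.001, -0.0, -0.011], [0.025, 0.002, -0.001, -0.001, -0.0, -0.015], [0.031, 0.003, -0.001, -0.002, -0.0, -0.019], [0.038, 0.003, -0.001, -0.002, -0.0, -0.023], [0.044, 0.004, -0.001, -0.002, -0.0, -0.027], [0.05, 0.004, -0.001, -0.002, -0.0, -0.031], [0.057, 0.005, -0.001, -0.003, -0.0, -0.034]]
```

Request:
play_rows([
  [0.006,0.001,0,0,0,-0.004],
  [0.013,0.001,0,-0.001,0,-0.008],
  [0.019,0.002,0,-0.001,0,-0.011],
  [0.025,0.002,-0.001,-0.001,0,-0.015],
  [0.031,0.003,-0.001,-0.002,0,-0.019],
  [0.038,0.003,-0.001,-0.002,0,-0.023],
  [0.044,0.004,-0.001,-0.002,0,-0.027],
  [0.05,0.004,-0.001,-0.002,0,-0.031],
  [0.057,0.005,-0.001,-0.003,0,-0.034],
])

```text
t: 4.75
tcp_pos: [0.5627, -0.1328, 0.0054]
tool_rot: [0.707, 0.041, 0.069, -0.703]
force: [-1.9, 0.1, 1.2]
finger_gap: 0.997
```

```bash
python3 - <<'E'
from h import *
s=sense();print(s['force'],s['q'])
plan(tf(F0,[(-.077,-.096,.004)])[0],toolR(F0[2],.15),n=4)
a=snapshot('side')[:,:,::-1];b=snapshot('top')[:,:,::-1]
cv2.imwrite('pics/s2.png',cv2.resize(a[150:280,260:440],None,fx=4.4,fy=4.4,interpolation=cv2.INTER_CUBIC))
cv2.imwrite('pics/t2.png',cv2.resize(b[90:190,220:370],None,fx=5,fy=5,interpolation=cv2.INTER_CUBIC))
E
```

```text
[-1.9184  0.1261  1.2497] [-0.4566  0.7803  1.8114  0.1513  0.4101 -2.1232]
n 4 need 0.10431935880925869 full [0.0038, 0.002, 0.002, 0.0034, -0.001, 0.0059]
[[0.001, 0.001, 0.0, 0.001, -0.0, 0.001], [0.002, 0.001, 0.001, 0.002, -0.001, 0.003], [0.003, 0.002, 0.001, 0.003, -0.001, 0.004], [0.004, 0.002, 0.002, 0.003, -0.001, 0.006]]
```

View pics/s2.png

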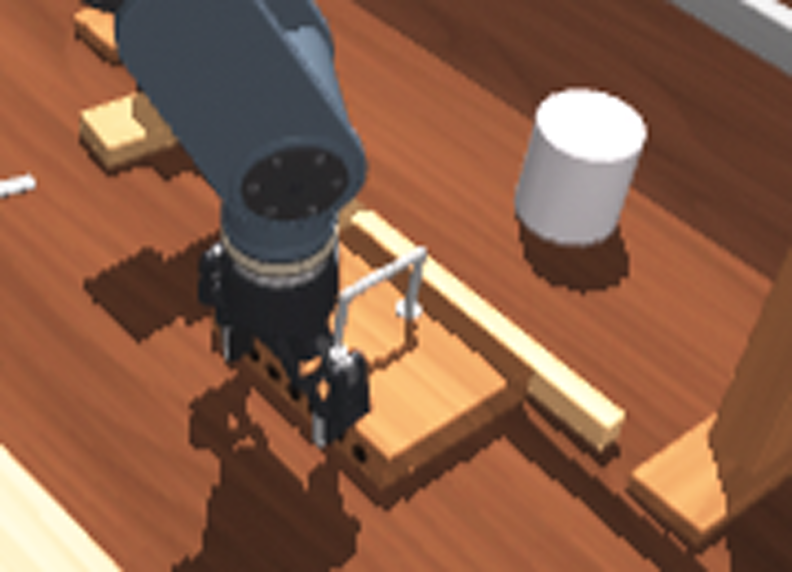

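View pics/t2.png

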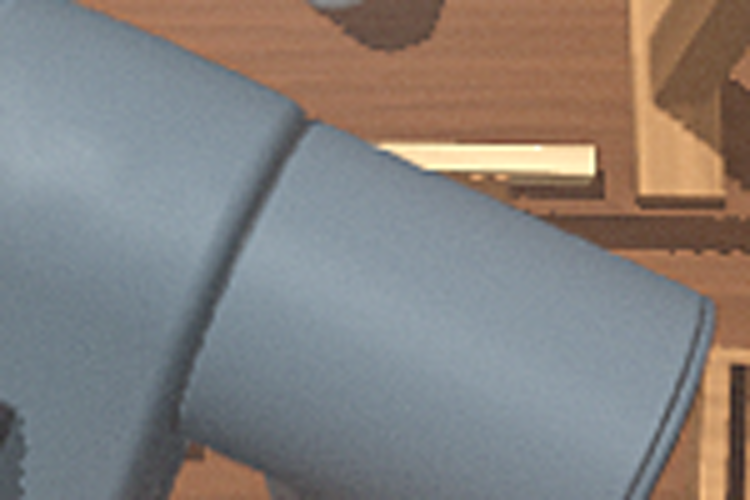

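Request:
play_rows([
  [0.001,0.001,0.0,0.001,0,-0.004],
  [0.002,0.001,0.001,0.002,-0.001,-0.008],
  [0.003,0.001,0.001,0.003,-0.001,-0.012],
  [0.004,0.002,0.002,0.003,-0.001,-0.016],
])

```text
t: 5.25
tcp_pos: [0.5662, -0.131, 0.0041]
tool_rot: [0.706, 0.047, 0.074, -0.703]
force: [-1.9, -0.9, 1.8]
finger_gap: 0.991
```

Request:
play_rows([
  [0.001,0,0,0,0,0],
  [0.002,0,0,0,0,0],
  [0.003,0,0,0,0,0],
  [0.004,0,0,0,0,0],
])

```text
t: 5.65
tcp_pos: [0.5683, -0.1307, 0.0042]
tool_rot: [0.705, 0.046, 0.072, -0.704]
force: [-8.8, -3.2, 0.9]
finger_gap: 0.996
```

Request:
play_rows([
  [0.001,0,0,0,0,0],
  [0.002,0,0,0,0,0],
  [0.002,0,0,0,0,0],
])

```text
t: 5.95
tcp_pos: [0.5683, -0.1306, 0.0042]
tool_rot: [0.705, 0.045, 0.071, -0.704]
force: [-11.0, -5.7, 2.2]
finger_gap: 0.997
```

```bash
python3 - <<'E'
from h import *
s=sense();print(s['force'],s['ft_torque'],s['q'])
a=snapshot('side')[:,:,::-1]
cv2.imwrite('pics/s3.png',cv2.resize(a[180:270,290:410],None,fx=6.5,fy=6.5,interpolation=cv2.INTER_CUBIC))
E
```

```text
[-11.0156  -5.6833   2.2193] [-1.0153  1.7638 -0.2513] [-0.4525  0.785   1.8038  0.1707  0.4089 -2.1389]
```

View pics/s3.png

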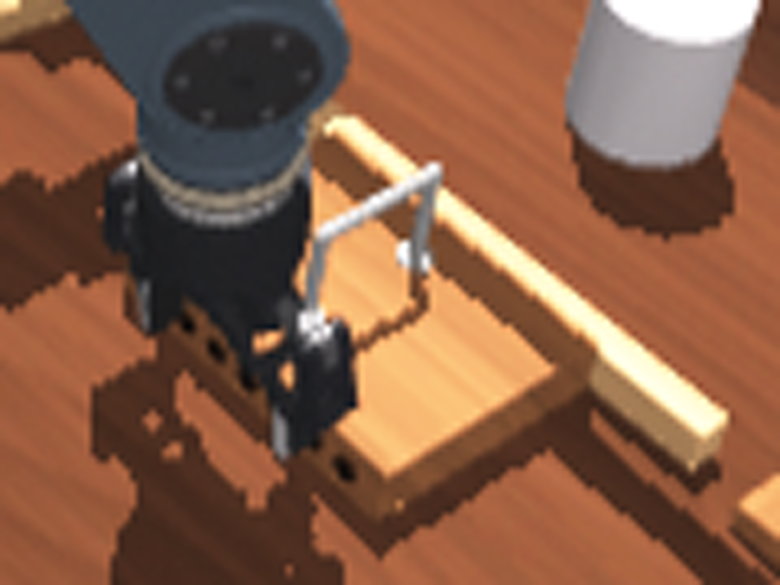

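```bash
python3 - <<'E'
from h import *
s=px([(553,372),(388,475)],290,180,6.5)
h=px([(437,172),(318,240)],290,180,6.5)
ob=[('side',(.07,-.09,.035),s[0]),('side',(-.07,-.09,.035),s[1]),('side',(.036,0,.093),h[0]),('side',(-.036,0,.093),h[1])]
m,r=fit(ob,[.64,-.13,-.03]); print(m); print(r)
F=F0; d=m[:2]-F[:2]; c,s_=np.cos(F[2]),np.sin(F[2]); print('mould in frame',c*d[0]+s_*d[1],-s_*d[0]+c*d[1],m[2]-F[2])
print(proj('side',tf(F0,[(.07,-.25,.026),(.07,-.25,0),(.07,-.186,.026)])), px([(693,435),(693,470)],290,180,6.5))
d=sense()['tcp_pos'][:2]-F[:2];print(c*d[0]+s_*d[1],-s_*d[0]+c*d[1])
E
```

```text
[ 0.641  -0.1399 -0.0591]
[[ 7.4902 -3.6783]
 [-1.1389  0.7428]
 [-0.417   0.659 ]
 [ 0.1811 -0.2938]]
mould in frame -0.00250320606983237 -0.102072250809147 -0.021622801159365386
[[396.8594 246.1821]
 [394.8358 251.6725]
 [380.6697 232.9152]] [(396.1923076923077, 246.5), (396.1923076923077, 251.8846153846154)]
-0.07549632193028001 -0.09548625806376436
```

```bash
python3 - <<'E'
from h import *
plan(tf(F0,[(-.12,-.096,.01)])[0],toolR(F0[2],.05),n=3)
E
```

```text
n 3 need 0.9975556658869685 full [-0.043, -0.013, -0.0004, -0.0019, 0.0011, 0.1137]
[[-0.014, -0.004, -0.0, -0.001, 0.0, 0.038], [-0.029, -0.009, -0.0, -0.001, 0.001, 0.076], [-0.043, -0.013, -0.0, -0.002, 0.001, 0.114]]
```

Back off, then up and towards the robot's left over to a view and the dish approach.

Request:
play_rows([
  [-0.014,-0.004,0,-0.001,0,0.02],
  [-0.029,-0.009,0,-0.001,0.001,0.06],
  [-0.043,-0.013,0,-0.002,0.001,0.114],
  [-0.043,-0.06,0,-0.002,0.001,0.114],
  [-0.043,-0.105,0,-0.002,0.001,0.114],
  [-0.043,-0.15,0,-0.002,0.001,0.114],
  [-0.043,-0.195,0.01,-0.002,0.001,0.114],
  [-0.043,-0.24,0.05,-0.002,0.001,0.114],
  [-0.043,-0.28,0.09,-0.002,0.001,0.114],
  [-0.043,-0.31,0.13,-0.002,0.001,0.114],
  [-0.043,-0.34,0.16,-0.002,0.001,0.114],
  [-0.043,-0.34,0.2,-0.002,0.001,0.114],
])

```text
t: 7.2
tcp_pos: [0.4818, 0.0735, 0.3378]
tool_rot: [0.708, 0.011, 0.039, -0.705]
force: [1.0, 0.2, 0.2]
finger_gap: 1.0
```

```bash
python3 - <<'E'
from h import *
s=sense();print(s['q']); print(tf(F0,[(0,0.159,.264)]))
for n in('side','top','wrist'):
  a=snapshot(n)[:,:,::-1]; cv2.imwrite(f'pics/{n}4.png',a)
a=cv2.imread('pics/side4.png');b=cv2.imread('pics/top4.png')
cv2.imwrite('pics/s4.png',cv2.resize(a[150:265,290:410],None,fx=5,fy=5,interpolation=cv2.INTER_CUBIC))
cv2.imwrite('pics/t4.png',cv2.resize(b[90:190,210:360],None,fx=5,fy=5,interpolation=cv2.INTER_CUBIC))
E
```

```text
[-0.078   0.1867  1.665  -0.0006  1.22   -1.6089]
[[0.6533 0.1209 0.264 ]]
```

View pics/s4.png

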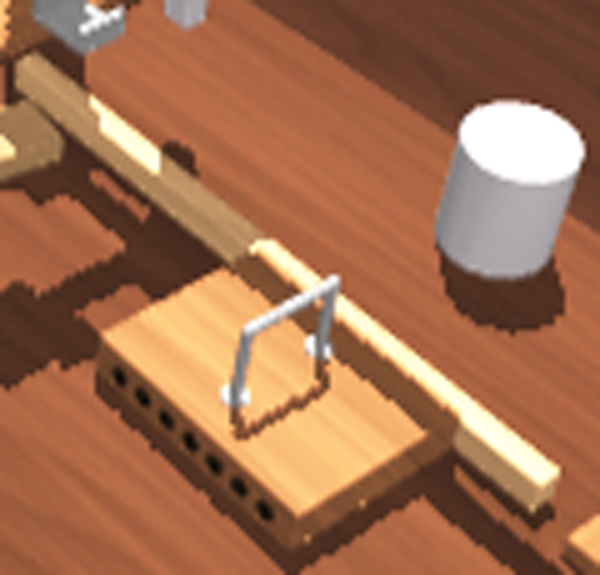

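View pics/t4.png

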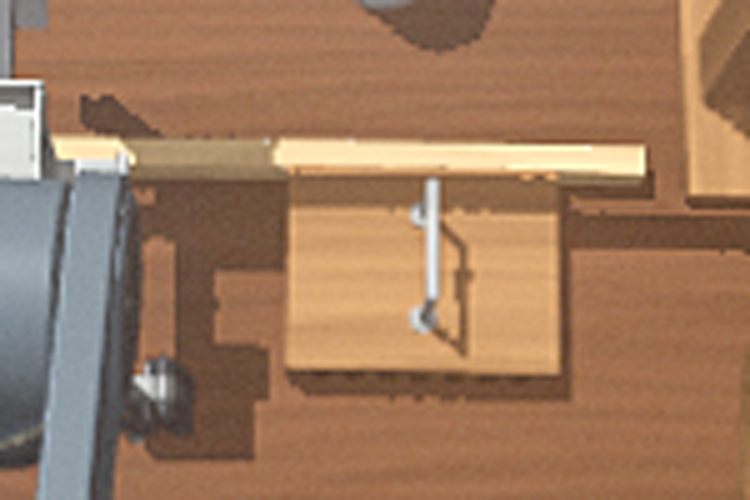

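View pics/wrist4.png

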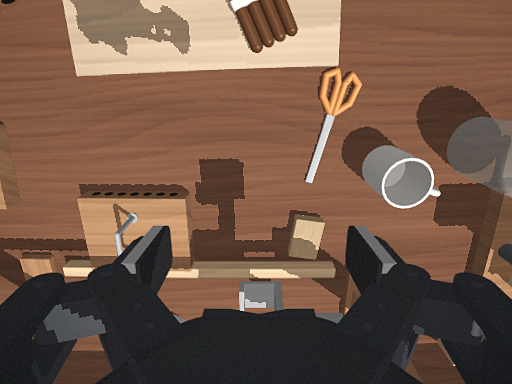

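```bash
python3 - <<'E'
from h import *
t=px([(286,372),(561,375)],210,90,5); th=px([(433,178),(431,300)],210,90,5)
s=px([(98,340),(300,517)],290,150,5); sh=px([(336,281),(245,331)],290,150,5)
C=[(-.07,.09,.035),(-.07,-.09,.035)];H=[(.036,0,.097),(-.036,0,.097)]
ob=[(n,a,b) for n,L,P in(('top',C,t),('top',H,th),('side',C,s),('side',H,sh)) for a,b in zip(L,P)]
m,r=fit(ob,[.64,-.13,-.03]); print(m); print(r)
F=F0; d=m[:2]-F[:2]; c,s_=np.cos(F[2]),np.sin(F[2]); print('mould in frame',c*d[0]+s_*d[1],-s_*d[0]+c*d[1],m[2]-F[2])
# tongue/lip in top view (old): lip outer top edge
print('lip pred',proj('top',tf(F0,[(.018,.1093-.024,.194),(-.018,.1093-.024,.194)])),px([(565,245),(560,350)],165,90,8))
E
```

```text
[ 0.6432 -0.1381 -0.0262]
[[ 0.2912  0.1541]
 [ 0.4437  0.3112]
 [ 0.2903  1.9278]
 [ 0.8722 -0.3558]
 [-0.2517 -1.3387]
 [-0.0922 -0.3084]
 [-0.4103 -0.9031]
 [ 0.6292 -0.9664]]
mould in frame -0.0003485903648460017 -0.10017505733373583 0.011335017410545132
lip pred [[235.6192 120.3206]
 [235.1695 132.2857]] [(235.1875, 120.1875), (234.5625, 133.3125)]
```

```bash
python3 - <<'E'
from h import *
plan(tf(F0,[(-.001,.152,.285)])[0],toolR(F0[2],0))
E
```

```text
n 5 need 4.073708350331641 full [0.1676, 0.0596, 0.0444, 0.0023, 0.0047, 0.0623]
[[0.034, 0.012, 0.009, 0.0, 0.001, 0.012], [0.067, 0.024, 0.018, 0.001, 0.002, 0.025], [0.101, 0.036, 0.027, 0.001, 0.003, 0.037], [0.134, 0.048, 0.036, 0.002, 0.004, 0.05], [0.168, 0.06, 0.044, 0.002, 0.005, 0.062]]
```

Request:
play_rows([
  [0.034,0.0,0.009,0.0,0.001,0.012],
  [0.067,0.0,0.018,0.001,0.002,0.025],
  [0.101,0.01,0.027,0.001,0.003,0.037],
  [0.134,0.03,0.036,0.002,0.004,0.05],
  [0.168,0.05,0.044,0.002,0.005,0.062],
  [0.168,0.06,0.044,0.002,0.005,0.062],
  [0.168,0.06,0.044,0.002,0.005,0.062],
], gripper=0)

```text
t: 8.05
tcp_pos: [0.6512, 0.1085, 0.2787]
tool_rot: [0.707, -0.02, 0.012, -0.707]
force: [-0.5, 0.4, -0.9]
finger_gap: 0.0
```

```bash
python3 - <<'E'
from h import *
s=sense();print(s['q'],s['finger_gap'])
plan(tf(F0,[(-.001,.152,.285)])[0],toolR(F0[2],0))
a=snapshot('side')[:,:,::-1]; 
cv2.imwrite('pics/s5.png',cv2.resize(a[60:210,230:390],None,fx=4.5,fy=4,interpolation=cv2.INTER_CUBIC))
cv2.imwrite('pics/w5.png',snapshot('wrist')[:,:,::-1])
E
```

```text
[-0.0036  0.5369  1.2745 -0.0006  1.3409 -1.5295] 6.659610555405994e-06
n 1 need 0.1864481428792798 full [0.0005, -0.0064, 0.0055, 0.001, -0.0072, -0.0106]
[[0.0, -0.006, 0.005, 0.001, -0.007, -0.011]]
```

View pics/s5.png

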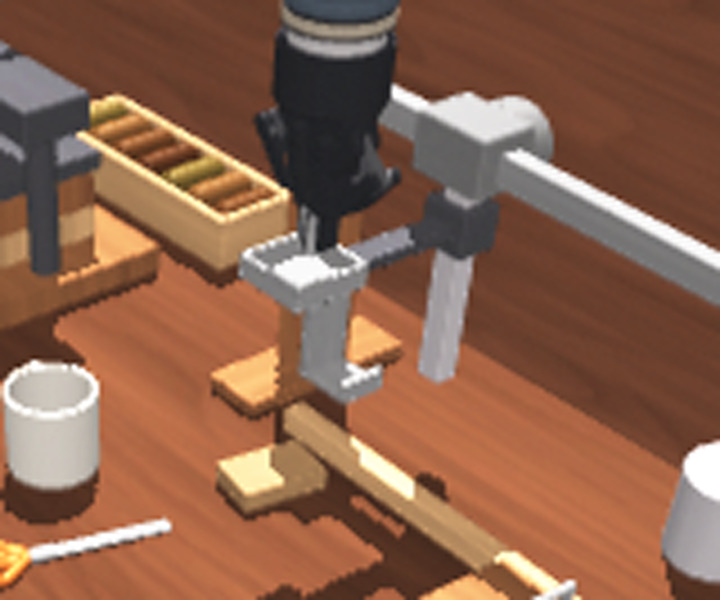

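View pics/w5.png

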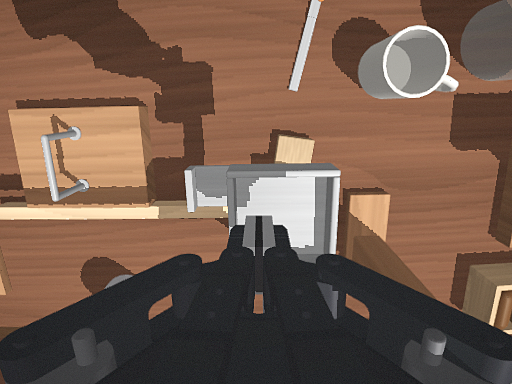

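```bash
python3 - <<'E'
from h import *
v=.3093
D=tf(F0,[(-.032,v-.15+.032,.264),(-.032,v-.15-.032,.264),(.032,v-.15+.032,.264),(-.018,v-.2-.024,.194)])
print(proj('wrist',D)); p=sense()['tcp_pos']; print(p,proj('wrist',[p]))
d=p[:2]-F0[:2];c,s=np.cos(F0[2]),np.sin(F0[2]);print(c*d[0]+s*d[1],-s*d[0]+c*d[1])
E
```

```text
[[337.8741 168.76  ]
 [223.6739 169.5064]
 [331.1574 269.9791]
 [182.1173 168.1571]]
[0.6514 0.1089 0.2821] [[259.2662 233.2869]]
-0.0014596108200868648 0.14697425542788822
```

```bash
python3 - <<'E'
from h import *
plan(tf(F0,[(-.002,.156,.244)])[0],toolR(F0[2],0),n=5)
E
```

```text
n 5 need 0.8693308170514603 full [-0.0004, 0.0381, 0.009, 0.0006, -0.0069, -0.0056]
[[-0.0, 0.008, 0.002, 0.0, -0.001, -0.001], [-0.0, 0.015, 0.004, 0.0, -0.003, -0.002], [-0.0, 0.023, 0.005, 0.0, -0.004, -0.003], [-0.0, 0.03, 0.007, 0.0, -0.005, -0.004], [-0.0, 0.038, 0.009, 0.001, -0.007, -0.006]]
```

Request:
play_rows([
  [0,0,0.005,0,-0.002,-0.001],
  [0,0.0,0.009,0,-0.004,-0.002],
  [0,0.01,0.009,0,-0.007,-0.003],
  [0,0.02,0.009,0,-0.007,-0.004],
  [0,0.03,0.009,0.001,-0.007,-0.006],
  [0,0.038,0.009,0.001,-0.007,-0.006],
  [0,0.042,0.009,0.001,-0.007,-0.006],
])

```text
t: 8.85
tcp_pos: [0.6518, 0.1189, 0.2408]
tool_rot: [-0.707, 0.013, -0.013, 0.707]
force: [-5.1, 0.3, 10.2]
finger_gap: 0.004
```

Request:
play_rows([
  [0,0.012,0,0,0,0],
  [0,0.024,0,0,0,0],
  [0,0.036,0,0,0,0],
  [0,0.048,0,0,0,0],
  [0,0.06,0,0,0,0],
  [0,0.072,0,0,0,0],
  [0,0.084,0,0,0,0],
  [0,0.096,0,0,0,0],
  [0,0.108,0,0,0,0],
  [0,0.116,0,0,0,0],
  [0,0.117,0,0,0,0],
])

```text
t: 9.95
tcp_pos: [0.652, 0.1189, 0.1248]
tool_rot: [-0.707, 0.012, -0.013, 0.707]
force: [-5.7, -0.6, 15.9]
finger_gap: 0.002
```

```bash
python3 - <<'E'
from h import *
s=sense();print(s['q'],s['finger_gap'],s['force'])
plan(tf(F0,[(-.002,.156-.209+.0025,.124)])[0],toolR(F0[2],0),n=11)
a=snapshot('side')[:,:,::-1]; 
cv2.imwrite('pics/s6.png',cv2.resize(a[60:260,230:430],None,fx=3,fy=3,interpolation=cv2.INTER_CUBIC))
cv2.imwrite('pics/w6.png',snapshot('wrist')[:,:,::-1])
E
```

```text
[ 0.0119  0.7006  1.4209  0.0006  1.0193 -1.523 ] 0.0019824538566429743 [-5.7279 -0.5819 15.8945]
n 11 need 4.610791211214444 full [-0.0011, 0.0007, -0.2075, -0.0005, 0.0013, 0.0008]
[[-0.0, 0.0, -0.019, -0.0, 0.0, 0.0], [-0.0, 0.0, -0.038, -0.0, 0.0, 0.0], [-0.0, 0.0, -0.057, -0.0, 0.0, 0.0], [-0.0, 0.0, -0.075, -0.0, 0.0, 0.0], [-0.001, 0.0, -0.094, -0.0, 0.001, 0.0], [-0.001, 0.0, -0.113, -0.0, 0.001, 0.0], [-0.001, 0.0, -0.132, -0.0, 0.001, 0.001], [-0.001, 0.001, -0.151, -0.0, 0.001, 0.001], [-0.001, 0.001, -0.17, -0.0, 0.001, 0.001], [-0.001, 0.001, -0.189, -0.0, 0.001, 0.001], [-0.001, 0.001, -0.207, -0.001, 0.001, 0.001]]
```

View pics/s6.png

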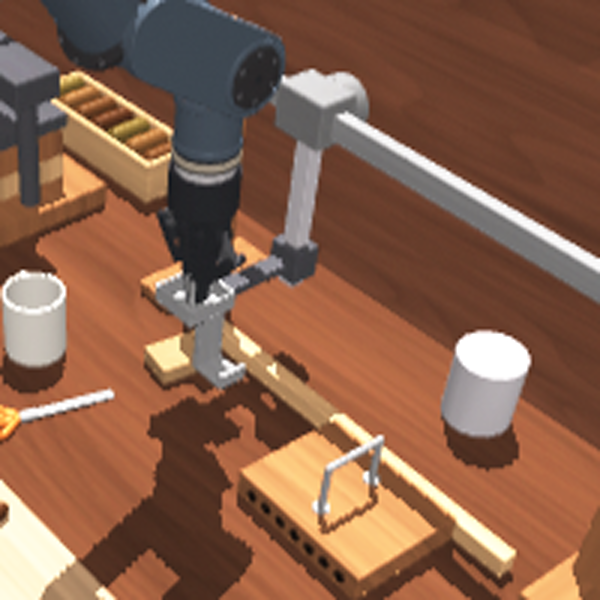

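View pics/w6.png

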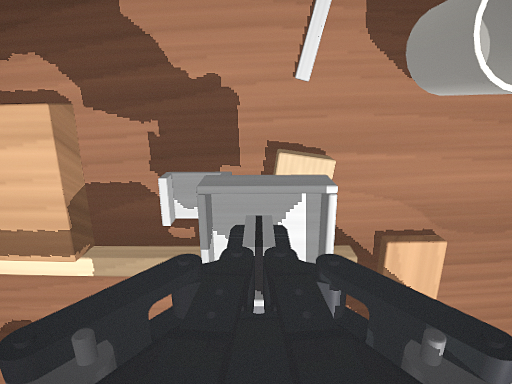

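Request:
play_rows([
  [0,0,-0.005,0,0,0],
  [0,0,-0.015,0,0,0],
  [0,0,-0.029,0,0,0],
  [0,0,-0.044,0,0,0],
  [0,0,-0.059,0,0,0],
  [0,0,-0.074,0,0,0],
  [0,0,-0.089,0,0,0],
  [0,0,-0.104,0,0,0],
  [0,0,-0.119,0,0,0],
  [0,0,-0.133,0,0,0],
  [-0.001,0,-0.144,0,0.001,0],
  [-0.001,0,-0.15,0,0.001,0],
])

```text
t: 11.25
tcp_pos: [0.6474, -0.0318, 0.1263]
tool_rot: [-0.707, 0.012, -0.016, 0.707]
force: [-2.4, 1.1, 16.2]
finger_gap: -0.004
```

```bash
python3 - <<'E'
from h import *
s=sense();print(s['q'],s['finger_gap'],s['force'])
d=s['tcp_pos'][:2]-F0[:2];c,sn=np.cos(F0[2]),np.sin(F0[2]);print(c*d[0]+sn*d[1],-sn*d[0]+c*d[1])
a=snapshot('side')[:,:,::-1]; cv2.imwrite('pics/side7.png',a)
cv2.imwrite('pics/s7.png',cv2.resize(a[150:260,280:410],None,fx=5.5,fy=5.4,interpolation=cv2.INTER_CUBIC))
cv2.imwrite('pics/w7.png',snapshot('wrist')[:,:,::-1])
v=.311-.15
print('bar',proj('wrist',[[.6432+.036,-.1381,.093],[.6432-.036,-.1381,.093]]))
E
```

```text
[-0.2219  0.6802  1.4642  0.0018  0.9917 -1.7554] -0.004229038408494346 [-2.404   1.1203 16.1896]
-0.00012477323737976326 0.006161776273373489
bar [[105.5798 259.6394]
 [ 84.766  154.8456]]
```

View pics/s7.png

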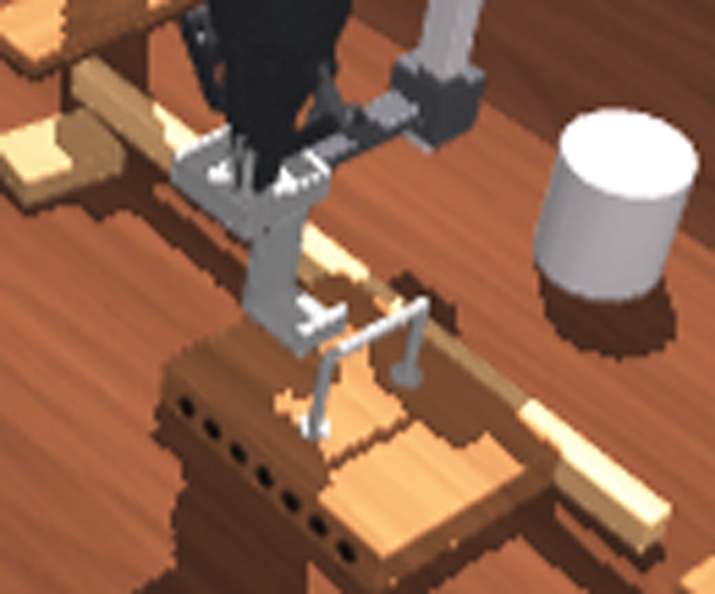

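View pics/w7.png

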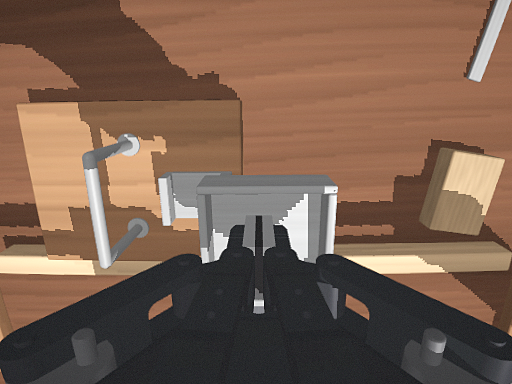

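```bash
python3 - <<'E'
from h import *
for hook in(.120,.124):
  z=.18-hook
  for ty in (-.041,-.045):
    print(hook,ty,proj('wrist',tf(F0,[(-.018,ty-.024,z+.014),(.018,ty-.024,z+.014),(-.032,ty+.05-.032,z+.084),(-.032,ty+.05+.032,z+.084)])).round(1).tolist())
    print(proj('side',tf(F0,[(-.018,ty-.024,z+.014),(.018,ty-.024,z+.014)])).round(1).tolist())
print(px([(305,335),(345,310)],280,150,5.45))
E
```

```text
0.12 -0.041 [[156.4, 176.0], [161.1, 224.6], [194.9, 184.5], [340.2, 184.4]]
[[334.6, 210.7], [343.1, 206.0]]
0.12 -0.045 [[150.6, 176.0], [155.6, 224.6], [185.9, 184.5], [331.2, 184.4]]
[[335.5, 211.5], [344.0, 206.7]]
0.124 -0.041 [[158.3, 174.6], [162.8, 222.4], [196.8, 182.1], [337.9, 182.0]]
[[334.4, 211.6], [342.9, 206.9]]
0.124 -0.045 [[152.6, 174.6], [157.4, 222.4], [188.0, 182.1], [329.1, 182.0]]
[[335.3, 212.4], [343.8, 207.6]]
[(335.5550458715596, 211.05963302752292), (342.89449541284404, 206.4724770642202)]
```

Request:
play_rows([
  [0,0,-0.004,0,0,0],
  [0,0,-0.012,0,0,0],
  [0,0,-0.021,0,0,0],
  [0,0,-0.03,0,0,0],
  [0,0,-0.039,0,0,0],
  [0,0,-0.048,0,0,0],
  [0,0,-0.055,0,0,0],
  [0,0,-0.059,0,0,0],
  [0,0,-0.059,0,0,0],
])

```text
t: 12.25
tcp_pos: [0.6455, -0.0913, 0.1264]
tool_rot: [0.707, -0.011, 0.016, -0.706]
force: [-2.6, -0.7, 15.0]
finger_gap: 0.0
```

```bash
python3 - <<'E'
from h import *
s=sense();print(s['q'],s['finger_gap'],s['force'])
d=s['tcp_pos'][:2]-F0[:2];c,sn=np.cos(F0[2]),np.sin(F0[2]);print(c*d[0]+sn*d[1],-sn*d[0]+c*d[1])
a=snapshot('side')[:,:,::-1]; cv2.imwrite('pics/side8.png',a)
cv2.imwrite('pics/s8.png',cv2.resize(a[170:260,290:400],None,fx=6.5,fy=6.5,interpolation=cv2.INTER_CUBIC))
cv2.imwrite('pics/w8.png',snapshot('wrist')[:,:,::-1])
print('bar',proj('wrist',[[.6432+.036,-.1381,.093],[.6432-.036,-.1381,.093]]))
E
```

```text
[-0.3118  0.6841  1.4545  0.0005  0.9965 -1.8452] 0.00015412338751905324 [-2.6042 -0.6519 15.0479]
0.00024132053927796273 -0.05333089550226112
bar [[191.3965 259.6545]
 [179.5516 153.631 ]]
```

View pics/s8.png

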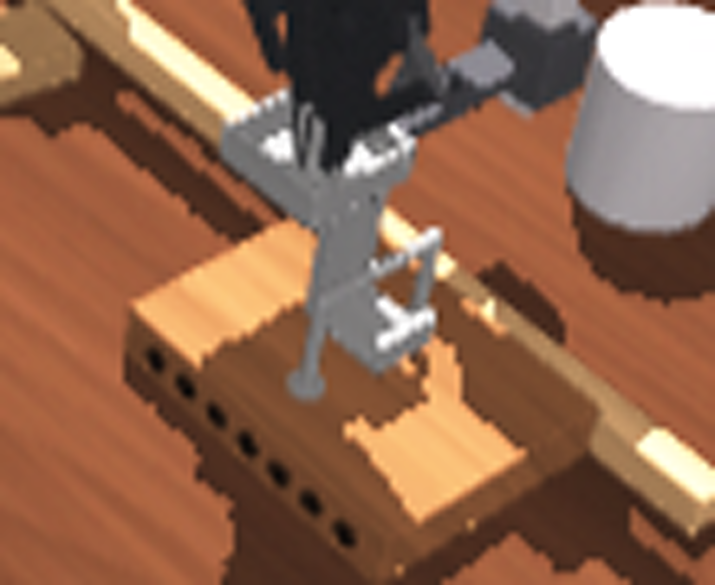

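View pics/w8.png

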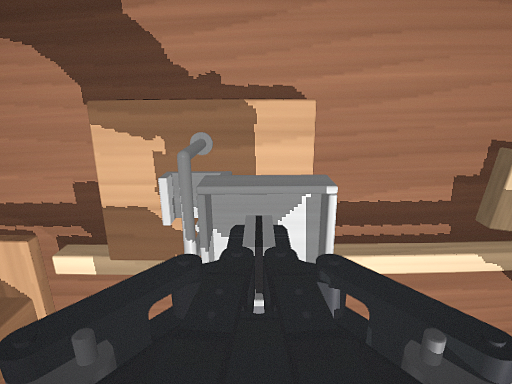

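Request:
play_rows([
  [0,-0.004,0,0,0,0],
  [0,-0.01,0,0,0,0],
  [0,-0.016,0,0,0,0],
  [0,-0.022,0,0,0,0],
  [0,-0.026,0,0,0,0],
  [0,-0.029,0,0,0,0],
  [0,-0.032,0,0,0,0],
  [0,-0.035,0,0,0,0],
  [0,-0.038,0,0,0,0],
  [0,-0.041,0,0,0,0],
  [0,-0.044,0,0,0,0],
  [0,-0.047,0,0,0,0],
])

```text
t: 13.55
tcp_pos: [0.6455, -0.0913, 0.1723]
tool_rot: [0.708, -0.011, 0.015, -0.706]
force: [-0.6, -1.9, 9.6]
finger_gap: -0.004
```

```bash
python3 - <<'E'
from h import *
s=sense();print(s['force'],s['tcp_pos'])
a=snapshot('side')[:,:,::-1]
cv2.imwrite('pics/s9.png',cv2.resize(a[150:260,280:400],None,fx=5.4,fy=5.4,interpolation=cv2.INTER_CUBIC))
E
```

```text
[-0.5866 -1.8517  9.6403] [ 0.6455 -0.0913  0.1723]
```

View pics/s9.png

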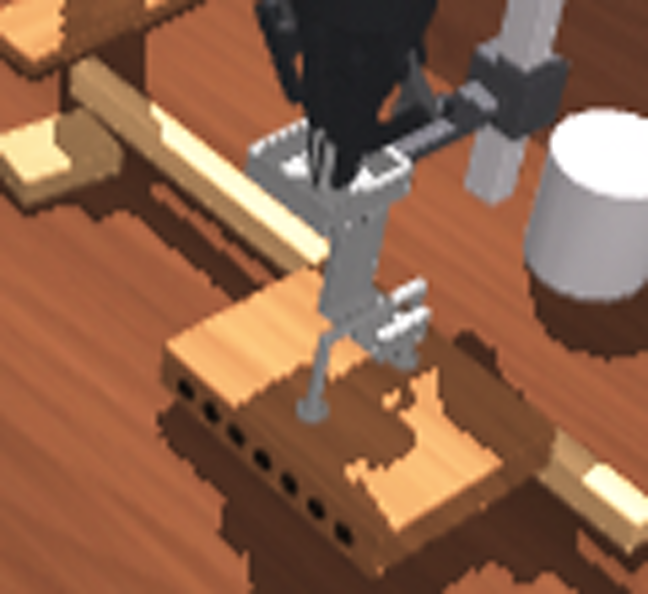

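Request:
play_rows([
  [0,-0.003,0,0,0,0],
  [0,-0.008,0,0,0,0],
  [0,-0.013,0,0,0,0],
  [0,-0.018,0,0,0,0],
  [0,-0.023,0,0,0,0],
  [0,-0.028,0,0,0,0],
  [0,-0.033,0,0,0,0],
  [0,-0.038,0,0,0,0],
  [0,-0.043,0,0,0,0],
  [0,-0.048,0,0,0,0],
  [0,-0.053,0,0,0,0],
  [0,-0.058,0,0,0,0],
])

```text
t: 14.8
tcp_pos: [0.6455, -0.0912, 0.2298]
tool_rot: [0.708, -0.011, 0.016, -0.706]
force: [0.9, -1.5, 5.0]
finger_gap: 0.002
```

Request:
play_rows([
  [0,-0.003,0,0,0,0],
  [0,-0.006,0,0,0,0],
  [0,-0.009,0,0,0,0],
  [0,-0.012,0,0,0,0],
  [0,-0.015,0,0,0,0],
  [0,-0.018,0,0,0,0],
  [0,-0.02,0,0,0,0],
  [0,-0.022,0,0,0,0],
])

```text
t: 15.6
tcp_pos: [0.6433, -0.0898, 0.2495]
tool_rot: [-0.707, 0.013, -0.013, 0.707]
force: [-0.2, 1.1, 0.2]
finger_gap: 0.001
```

```bash
python3 - <<'E'
from h import *
s=sense();print(s['force'],s['tcp_pos'])
a=snapshot('side')[:,:,::-1]
cv2.imwrite('pics/s10.png',cv2.resize(a[80:260,250:430],None,fx=3.3,fy=3.3,interpolation=cv2.INTER_CUBIC))
E
```

```text
[-0.1702  1.0769  0.1671] [ 0.6433 -0.0898  0.2495]
```

View pics/s10.png

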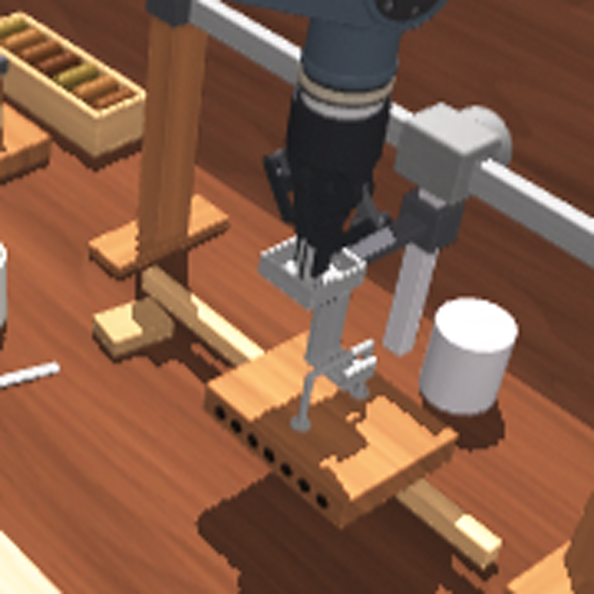

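Force gone: the hook is fully up. Lift off straight up, then back away.

Request:
play_rows([
  [0,-0.008,0,0,0,0],
  [0,-0.02,0,0,0,0],
  [0,-0.035,0,0,0,0],
  [0,-0.055,0,0,0,0],
  [0,-0.07,0,0,0,0],
  [-0.03,-0.075,0,0,0,0],
  [-0.07,-0.075,0,0,0,0],
  [-0.11,-0.075,0,0,0,0],
  [-0.15,-0.075,0,0,0,0],
  [-0.17,-0.075,0,0,0,0],
  [-0.17,-0.075,0,0,0,0],
])

```text
t: 16.75
tcp_pos: [0.4713, -0.083, 0.326]
tool_rot: [-0.707, 0.013, -0.014, 0.707]
force: [1.4, 0.3, -0.0]
finger_gap: -0.003
```

```bash
python3 - <<'E'
from h import *
s=sense();print(s['force'],s['tcp_pos'])
a=snapshot('side')[:,:,::-1]
cv2.imwrite('pics/s11.png',cv2.resize(a[80:260,250:430],None,fx=3.3,fy=3.3,interpolation=cv2.INTER_CUBIC))
cv2.imwrite('pics/t11.png',snapshot('top')[:,:,::-1])
cv2.imwrite('pics/w11.png',snapshot('wrist')[:,:,::-1])
E
```

```text
[ 1.408   0.3244 -0.019 ] [ 0.4713 -0.083   0.326 ]
```

View pics/s11.png

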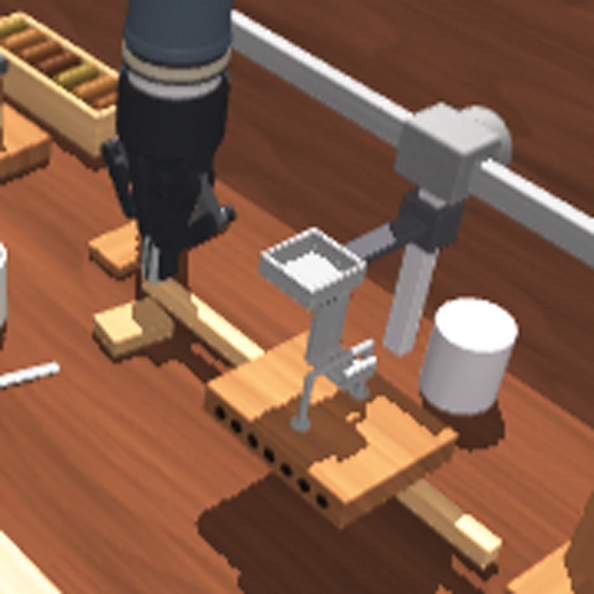

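View pics/w11.png

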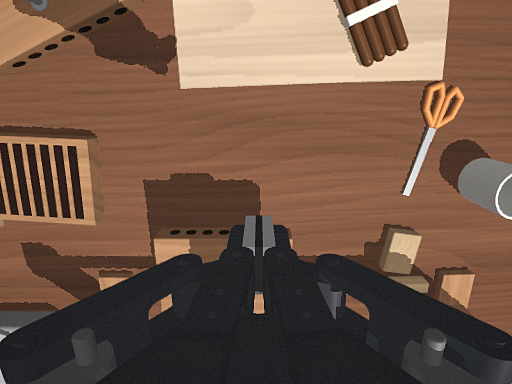

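View pics/t11.png

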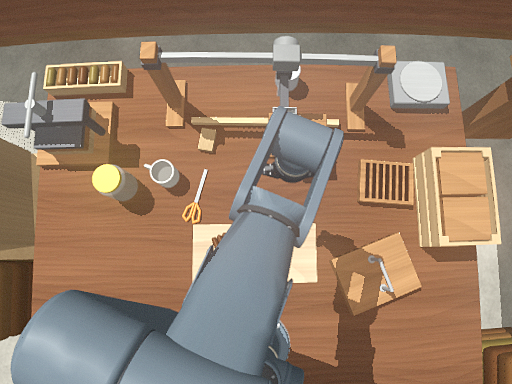

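Request:
play_rows([
  [0,0,0,0,0,0],
  [0,0,0,0,0,0],
  [0,0,0,0,0,0],
  [0,0,0,0,0,0],
  [0,0,0,0,0,0],
  [0,0,0,0,0,0],
  [0,0,0,0,0,0],
  [0,0,0,0,0,0],
  [0,0,0,0,0,0],
  [0,0,0,0,0,0],
])

```text
t: 17.9
tcp_pos: [0.4738, -0.0837, 0.3249]
tool_rot: [-0.707, 0.012, -0.014, 0.707]
force: [0.3, 0.3, -0.6]
finger_gap: -0.001
```

```bash
python3 - <<'E'
from h import *
a=snapshot('side')[:,:,::-1]
b=cv2.imread('pics/s11.png'); c=cv2.resize(a[80:260,250:430],None,fx=3.3,fy=3.3,interpolation=cv2.INTER_CUBIC)
print(cv2.absdiff(b,c)[250:,200:].mean(), (cv2.absdiff(b,c)[250:,200:].max(2)>40).sum())
# predicted mould corners if hanging with hook up: bar centre z=.184 -> underside .091
v=-.0995
z=.091
print((proj('side',tf(F0,[(-.07,v+.09,z+.035),(-.07,v-.09,z+.035),(.07,v-.09,z+.035)]))-[250,80])*3.3)
print(sign_off())
E
```

```text
0.5031135639239759 0
[[202.9524 379.4467]
 [343.3368 500.5746]
 [457.8343 431.7485]]
the job is handed in; nothing more can be done
None
```

The mould now hangs on the hook with the hook fully up. I handed the job in at about 18 s; no verdict is reported.

**What I did**
- I pushed the mould against the stop strip with the open fingers. The camera fit put it at about frame x = 0, with 0.01 rad of yaw.
- I pressed the hook down about 0.124 m with the shut fingertips in the dish and ran it about 0.21 m along the rail. The bar then lay between lip and shank.
- I let the hook up at no more than about 0.06 m/s. The contact force faded to about zero at the top, and then I backed the arm away.

**Last checks**
- Two side pictures about 1 s apart showed no movement.
- The mould's corners match, within about 2 image pixels, where they should be with the hook fully up: level, underside about 91 mm above the table.
- By eye in the last top and side pictures, the bystanders I could see were where they started. I did not measure them.

**What went wrong on the way**
- My first pushing pose was tilted too far. It took the last joint to -2.853 rad, at its -2.85 limit, and the arm stopped short. I backed out and used a smaller tilt. The state gave no fault, but I can't rule out that this counts as passing the joint's range.
- While pressing the mould to the strip the force peaked at about 11 N. The gripper body was only millimetres from the handle, and I could not fully rule out a light touch there.

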